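# Make up the water-heater kit and the power-cut kit in the basement

## Robot

A 6-joint arm with a two-finger parallel gripper is mounted at the origin on the work surface. World frame = base frame: x ahead of the robot, y to its left, z up, the work surface at z = 0. Lengths are in m, angles in rad, forces in N, time in s.
With the tool pointing down it reaches from about 0.325 to 0.775 m from the base axis. Payload 5.5 kg.
Tool frame: the origin (TCP) lies at the very end of the fingers, on their centre line; the grasp point (between the pads) lies 19 mm behind it; z points along the fingers, y is the line along which they close (so a half turn about z gives the same grasp; the last joint's range is limited). The gripper opens to 85 mm and grips with 20 to 120 N. Pads are 22 mm wide; open, the fingers measure 114 mm over their backs; the gripper's body (76 mm by 85 mm) begins 54 mm behind the grasp point. The pads swing forward as they close: fully open they stand 13 mm farther back than shut.
Start: joints at [1.064, 0.091, 1.231, -0, 1.82, -0.057], TCP at [0.261, 0.54, 0.231] pointing down, gripper open.
Joint ranges: [-2.87, 2.87], [-0.86, 2.18], [0.17, 2.46], [-1.51, 4.65], [0.06, 2.69], [-2.65, 2.65]. Speed limits (rad/s): [2.57, 2.57, 3.01, 3.14, 3.14, 3.14].

## Interface

Orientations are given as a 3x3 rotation matrix whose columns are the frame's x, y, z axes.
In Python, from workcell import bot gives the robot as it stands.
- The arm moves only by the shell command python3 -m jog 'ROWS' [FORCE]. ROWS is JSON, one flat list of numbers, 7 for each row, row after row: the opening, from -1 (shut) to 1 (fully open), so that 0 is half open, then the shift along the tool's x, y, z in mm, then the turn, a rotation vector about the tool's x, y, z in rad. A call has 1 to 20 rows; each row is the pose to reach, as a shift and turn from the pose commanded when the call began, along the tool's axes at that moment; what a row does not reach only later rows make up. A row lasts 1/10 s, in which the tool goes at most 50 mm and 8.59 degrees, less where a joint would pass 70% of its speed; a pose out of reach is approached as far as the arm can. A call with a gripper value outside its range is refused whole. The fingers move at their own pace and stop on an object; FORCE is the grip in N (left out, the last holds). Time passes only in rows, so rows that repeat a pose let the fingers close. It gives the time, the measured TCP pose, the force, the opening and the grip force at its end, in the units of the state.
- bot.state(): the state, without advancing time (a new reading comes with each control period).
- bot.read_camera(name): name is "scene" or "top"; returns a dict with "pixels" (400x640x3 uint8, blue, green, red), "mtx" (3x3 intrinsics, pixels), "R" (3x3) and "t" (3): a world point X has camera coordinates R X + t. Camera axes: x right, y down, z forward; pixel columns grow to the right and rows downward; lengths in m; the calibration is good to about 2 mm. A picture is of the moment at which its call begins. There is no depth.
- bot.hand_in(): hands the job in; it is judged then, once.
The state is a dict: "time_s": time; "joint_positions": joint angles; "qvel": joint speeds; "effort": joint torques, N m; "eef_pos": TCP position; "eef_rot": TCP orientation; "force": force on the tool from outside, world axes, zero at the start; "ft_torque": the same for the moment, N m; "width": finger opening in m; "grip_force": force on a finger pad.
Only numpy, scipy, OpenCV 4.12 (cv2) and the standard library are available. Lean on these libraries where they do the work, as an engineer would, in place of code of your own. Each camera call takes 0.05 s, during which the arm holds its last target. There are 200 camera calls.

## Task

Make up the two basement kits: put the brass valve with the red wheel and the copper coupling into the blue tray, and the black torch, the big round battery and the white candle into the yellow tray. Stand each one upright, the way up it stands now, on the floor of a pocket of its own (any free pocket of that tray). Leave the grey plastic coupling and the amber jar standing where they are.

Things in the scene. Friction and masses are not known exactly. Their poses are not given: they have to be found in the camera images.
- blue_tray: Blue plastic tray for the water-heater kit, fixed to the counter. 72 x 140 mm outside, 20 mm high; walls, divider and floor 4 mm thick. One divider makes two square pockets, 64 x 64 mm inside, side by side along the tray's y axis, their centres at y = -34 and +34 mm. Origin: centre of the underside; z up; y along the tray's length; the pocket floor is at z = 4 mm.
- yellow_tray: Yellow plastic tray for the power-cut kit, fixed to the counter. 72 x 208 mm outside, 20 mm high; walls, dividers and floor 4 mm thick. Two dividers make three square pockets, 64 x 64 mm inside, in a row along the tray's y axis, their centres at y = -68, 0 and +68 mm. Origin: centre of the underside; z up; y along the tray's length; the pocket floor is at z = 4 mm.
- valve_mid (a point): Loose brass stop valve, standing upright: round brass foot 38 mm across, body with two short side ports (40 mm from end to end, along its x), and on top a fixed red round handwheel, 42 mm across and 12 mm thick (56 to 68 mm above the foot's underside). 68 mm high in all, about 280 g. The wheel's rim is the place to grip. Point: on its axis, half-way up (34 mm above its underside); z up.
- copper_mid (a point): Loose copper reducing coupling (pipe fitting), standing upright: 40 mm across for the lower 26 mm, tapering to 28 mm across from 34 mm up to the top at 64 mm; about 130 g. The narrow upper part is the place to grip. Point: on its axis, half-way up (32 mm above its underside); z up.
- torch_mid (a point): Loose black torch (flashlight), standing on its lens: head 42 mm across for the lower 22 mm, handle 28 mm across from 36 mm up to 104 mm, with an orange band and an orange button at the top (107 mm); about 160 g. Point: on its axis, 52 mm above its underside; z up.
- cell_mid (a point): Loose large round battery (D size), standing upright: 34 mm across, 59 mm high plus a 2 mm steel nub on top; black, the upper third and the rim of the top yellow, steel in the middle of the top; about 140 g. Point: on its axis, 30.5 mm above its underside; z up.
- candle_mid (a point): Loose white pillar candle, standing upright, unlit: 38 mm across, 70 mm high, with a thin black wick 10 mm above that; about 100 g. Point: on its axis, 35 mm above its underside; z up.
- plastic_mid (a point): Not part of any kit: a light grey plastic reducing coupling of exactly the copper one's shape (40 mm across, 28 mm at the top, 64 mm high), loose, 50 g; stays where it stands. Point: on its axis, 32 mm above its underside; z up.
- jar_mid (a point): Not part of any kit: a small amber glass jar with a green lid, 42 mm across, 64 mm high, loose, 150 g; stays where it stands. Point: on its axis, 32 mm above its underside; z up.
There are look-alikes about, which are no part of the job. Leave any purple look-alike of the part that bears candle_mid alone.

How it is judged:
At the end, for the whole second after the job is handed in: Valve and copper coupling in the blue tray, torch, battery and candle in the yellow one, each released, at rest and upright (0.12 rad) on the floor of a pocket of its own (height within 4 mm); grey coupling and amber jar upright (0.15 rad), less than 30 mm from their starts (x of valve_mid in the frame of blue_tray between -0.034 and 0.034 m and y of valve_mid in the frame of blue_tray between -0.07 and 0.07 m and z of valve_mid in the frame of blue_tray between 0.034 and 0.042 m and angle between each of valve_mid, copper_mid, torch_mid, cell_mid, candle_mid's own z axis and vertical below 0.12 rad and x of copper_mid in the frame of blue_tray between -0.034 and 0.034 m and y of copper_mid in the frame of blue_tray between -0.07 and 0.07 m and z of copper_mid in the frame of blue_tray between 0.032 and 0.04 m and x of torch_mid in the frame of yellow_tray between -0.034 and 0.034 m and y of torch_mid in the frame of yellow_tray between -0.104 and 0.104 m and z of torch_mid in the frame of yellow_tray between 0.052 and 0.06 m and x of cell_mid in the frame of yellow_tray between -0.034 and 0.034 m and y of cell_mid in the frame of yellow_tray between -0.104 and 0.104 m and z of cell_mid in the frame of yellow_tray between 0.0305 and 0.0385 m and x of candle_mid in the frame of yellow_tray between -0.034 and 0.034 m and y of candle_mid in the frame of yellow_tray between -0.104 and 0.104 m and z of candle_mid in the frame of yellow_tray between 0.035 and 0.043 m and distance of each of plastic_mid, jar_mid from where it was at the start of the episode below 0.03 m and angle between each of plastic_mid, jar_mid's own z axis and vertical below 0.15 rad and linear speed of each of valve, copper, torch, cell, candle below 0.02 m/s); the robot touches nothing.
It also fails if it takes over 125 s, if anything falls off the work surface, if the arm or the gripper's body presses on something with over 40 N, if the wrist force passes 120 N, or if a joint passes its speed limit or range.

## Working session

There is one attempt and no reset: what is moved stays moved. The work goes in short steps, Python scripts to look and compute and a shell command to move; the robot and the scene stay as the last step left them, time stands still between calls to the robot, and variables do not carry over. Pictures are saved under pics/ and viewed, at most 14 in all, crops included, and the job is handed in when it is done.

```bash
ls; mkdir -p pics; python3 - <<'E'
from workcell import bot
import cv2
for n in("scene","top"):
    c=bot.read_camera(n); cv2.imwrite(f"pics/{n}0.png",c["pixels"]); print(n,c["mtx"].round(1).tolist(),c["R"].round(4).tolist(),c["t"].round(4).tolist(), (-c["R"].T@c["t"]).round(3))
s=bot.state(); print(s["eef_pos"],s["eef_rot"],s["width"],s["time_s"])
E
```

```text
pics
scene [[496.8, 0.0, 319.7], [0.0, 496.8, 193.1], [0.0, 0.0, 1.0]] [[0.1784, 0.9838, -0.0147], [0.682, -0.1344, -0.7189], [-0.7093, 0.1182, -0.695]] [-0.0865, -0.3576, 1.7838] [ 1.524 -0.174  0.981]
top [[483.9, 0.0, 321.6], [0.0, 483.9, 199.1], [0.0, 0.0, 1.0]] [[-0.0242, -0.9997, -0.0079], [-0.9893, 0.0251, -0.1438], [0.144, 0.0043, -0.9896]] [0.033, 0.595, 1.1866] [0.419 0.013 1.26 ]
[0.26073951 0.54010543 0.23026224] [[-9.00538961e-01  4.34774479e-01 -8.55394214e-04]
 [ 4.34775306e-01  9.00537695e-01 -1.51440030e-03]
 [ 1.11892131e-04 -1.73568075e-03 -9.99998487e-01]] 0.0855550465125768 0.1
```

View pics/scene0.png

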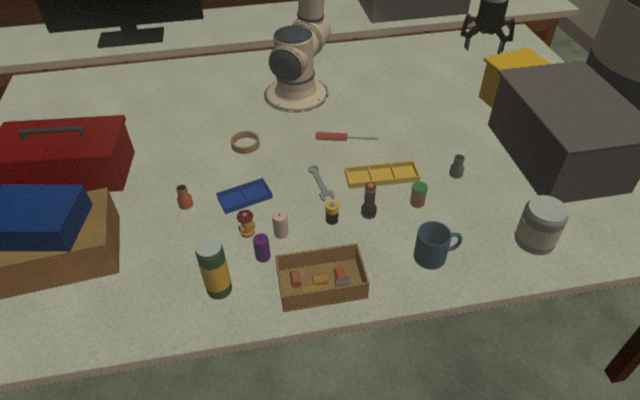

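View pics/top0.png

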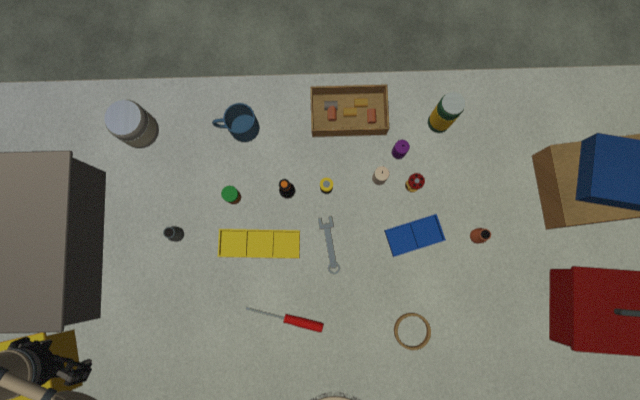

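The top view shows the valve (415,182), copper coupling (480,235), white candle (381,174), purple look-alike (401,149), cell (326,185), torch (287,188), jar (230,194) and grey coupling (173,233). It also shows the blue tray (415,235) and the yellow tray (260,244). I'll enlarge it to confirm which is which.

```bash
python3 - <<'E'
import cv2,numpy as np
t=cv2.imread("pics/top0.png");s=cv2.imread("pics/scene0.png")
a=cv2.resize(t[135:265,150:510],None,fx=2.2,fy=2.2,interpolation=3)
b=cv2.resize(s[140:270,165:480],(792,285),interpolation=3)
cv2.imwrite("pics/crop0.png",np.vstack([cv2.resize(a,(792,286)),b]))
E
```

```text
(no output)
```

View pics/crop0.png

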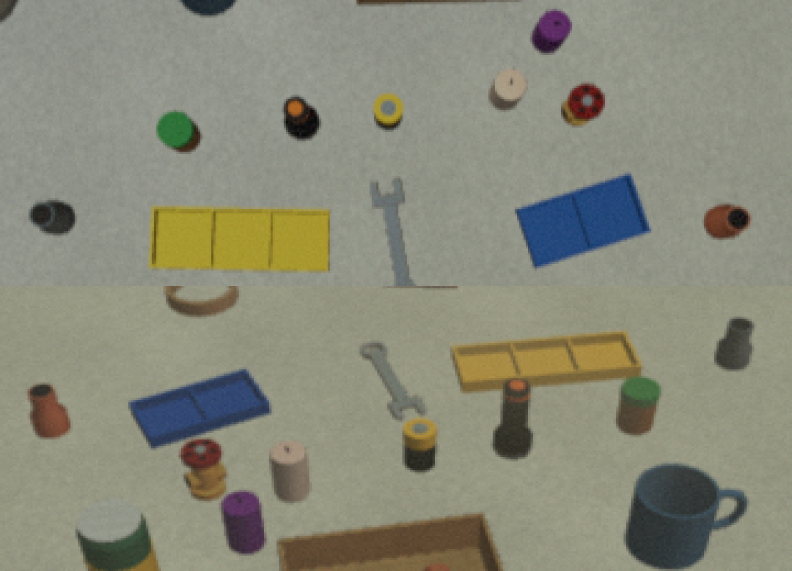

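```bash
cat > lib.py <<'E'
from workcell import bot
import cv2,numpy as np
def ray(c,uv,z):
    d=c["R"].T@np.linalg.inv(c["mtx"])@np.array([*uv,1.]); o=-c["R"].T@c["t"]
    return (o+d*(z-o[2])/d[2])
def proj(c,X):
    p=c["mtx"]@(c["R"]@np.asarray(X)+c["t"]); return p[:2]/p[2]
def blob(px,lo,hi,win):
    u0,v0,u1,v1=win
    h=cv2.cvtColor(px[v0:v1,u0:u1],cv2.COLOR_BGR2HSV); m=cv2.inRange(h,np.array(lo),np.array(hi))
    n,l,st,ce=cv2.connectedComponentsWithStats(m)
    if n<2:return None
    k=1+np.argmax(st[1:,4]); mk=(l==k).astype(np.uint8)
    r=cv2.minAreaRect(cv2.findContours(mk,0,1)[0][0])
    x,y,w,hh,a=st[k]
    return ce[k]+[u0,v0],a,(x+u0,y+v0,w,hh),((r[0][0]+u0,r[0][1]+v0),r[1],r[2])
E
python3 - <<'E'
from lib import *
c=bot.read_camera("top");p=c["pixels"];s=bot.read_camera("scene")
h=cv2.cvtColor(p,cv2.COLOR_BGR2HSV)
for n,u,v in(("valve",415,182),("cop",480,235),("hole",485,234),("candle",381,174),("cell rim",331,185),("cell",326,184),("torch",284,184),("blue",400,240),("yel",246,244),("bg",440,200),("jar",230,194)):print(n,h[v,u])
def go(n,lo,hi,w,z,cam=c):
    b=blob(cam["pixels"],lo,hi,w)
    X=ray(cam,b[0],z); print(n,b[0].round(1),b[1],b[2],X[:2].round(4)); return b
go("valve",(0,120,60),(8,255,255),(400,168,430,198),.066)
go("copper",(0,90,30),(12,255,255),(465,222,497,250),.064)
go("hole",(0,0,0),(179,255,45),(465,222,497,250),.064)
go("candle",(0,0,165),(30,110,255),(370,163,394,187),.070)
go("cell",(20,90,100),(35,255,255),(315,174,338,197),.059)
go("torch",(3,120,100),(20,255,255),(275,175,297,200),.105)
go("jar",(40,90,40),(80,255,255),(215,182,245,207),.064)
for n,lo,hi,w in(("blue",(100,120,60),(125,255,255),(375,205,455,265)),("yel",(20,120,80),(35,255,255),(210,220,310,268))):
    b=go(n,lo,hi,w,.02); r=b[3]; print(r)
    q=np.array([ray(c,x,.02)[:2] for x in cv2.boxPoints(r)]); print(q.round(4).tolist(),q.mean(0).round(4),np.linalg.norm(q-np.roll(q,1,0),axis=1).round(4))
go("valve s",(0,120,50),(8,255,255),(232,205,260,226),.066,s)
go("torch s",(3,100,80),(15,255,255),(360,178,380,192),.104,s)
go("candle s",(0,0,130),(30,80,255),(270,208,292,222),.07,s)
go("jar s",(40,70,40),(85,255,255),(405,178,432,200),.063,s)
E
```

```text
valve [ 8 48 95]
cop [ 10 137 108]
hole [18 58 22]
candle [ 20  57 166]
cell rim [ 26 200 168]
cell [ 77  20 117]
torch [ 15 203 167]
blue [108 170 126]
yel [ 25 185 116]
bg [ 35  21 143]
jar [ 65 151 115]
valve [415.7 181.1] 134 (np.int32(409), np.int32(174), np.int32(16), np.int32(15)) [ 0.6317 -0.2184]
copper [478.4 235.3] 192 (np.int32(470), np.int32(228), np.int32(21), np.int32(15)) [ 0.4925 -0.366 ]
hole [485.1 233.9] 49 (np.int32(481), np.int32(230), np.int32(9), np.int32(8)) [ 0.4956 -0.3827]
candle [381.5 172.9] 118 (np.int32(375), np.int32(167), np.int32(14), np.int32(13)) [ 0.6541 -0.1334]
cell [326.  184.1] 110 (np.int32(320), np.int32(177), np.int32(13), np.int32(14)) [0.6312 0.0061]
torch [283.8 183.8] 37 (np.int32(281), np.int32(181), np.int32(7), np.int32(7)) [0.6265 0.1088]
jar [229.4 193.5] 206 (np.int32(221), np.int32(186), np.int32(17), np.int32(16)) [0.6125 0.2487]
blue [414.5 234.8] 1459 (np.int32(385), np.int32(215), np.int32(60), np.int32(41)) [ 0.5007 -0.2171]
((414.7167739868164, 234.67200660705566), (27.20044708251953, 54.30878829956055), 72.12130737304688)
[[0.5146, -0.1414], [0.5543, -0.2761], [0.4873, -0.2935], [0.4483, -0.1598]] [ 0.5011 -0.2177] [0.0689 0.1404 0.0692 0.1393]
yel [258.6 243.1] 2256 (np.int32(218), np.int32(229), np.int32(82), np.int32(29)) [0.4894 0.1823]
((258.5164451599121, 243.14454650878906), (81.17729187011719, 27.764097213745117), 1.1017061471939087)
[[0.4584, 0.2869], [0.5293, 0.286], [0.5201, 0.0773], [0.4494, 0.0799]] [0.4893 0.1825] [0.2071 0.0709 0.2089 0.0708]
valve s [245.1 217.2] 97 (np.int32(238), np.int32(211), np.int32(15), np.int32(12)) [ 0.6402 -0.2191]
torch s [370.4 184.8] 30 (np.int32(367), np.int32(182), np.int32(7), np.int32(6)) [0.624  0.1092]
candle s [279.9 215.1] 157 (np.int32(272), np.int32(208), np.int32(19), np.int32(14)) [ 0.6536 -0.132 ]
jar s [419.8 187.3] 153 (np.int32(412), np.int32(181), np.int32(16), np.int32(14)) [0.6173 0.2495]
```

```bash
python3 -m jog '[1,-22,-45,0,0,0,0, 1,-43,-90,0,0,0,0, 1,-65,-135,0,0,0,0, 1,-110,-144,0,0,0,0.12, 1,-155,-154,0,0,0,0.25, 1,-200,-163,0,0,0,0.38, 1,-245,-172,0,0,0,0.5, 1,-290,-182,0,0,0,0.62, 1,-335,-191,0,0,0,0.75, 1,-380,-200,0,0,0,0.88, 1,-425,-210,0,0,0,1.0, 1,-470,-219,0,0,0,1.121, 1,-516,-229,0,0,0,1.121, 1,-516,-229,0,0,0,1.121, 1,-516,-229,0,0,0,1.121, 1,-516,-229,0,0,0,1.121]' 40
python3 - <<'E'
from lib import *
s=bot.state();print(s["eef_rot"].round(4).tolist())
c=bot.read_camera("top");d=bot.read_camera("scene")
print(proj(c,s["eef_pos"]),proj(d,s["eef_pos"]))
a=c["pixels"][100:300,150:510];b=d["pixels"][100:300,150:510]
cv2.imwrite("pics/a1.png",cv2.resize(np.hstack([a,b]),None,fx=1.1,fy=1.1))
E
```

```text
time_s: 1.8
eef_pos: [0.6255, 0.1104, 0.2315]
eef_rot: [[-0.001, 1.0, -0.0], [1.0, 0.001, 0.0], [0.0, -0.0, -1.0]]
force: [-0.8, 0.4, -0.3]
width: 0.0853
grip_force: 0.0
[[-0.0008, 1.0, -0.0001], [1.0, 0.0008, 0.0004], [0.0004, -0.0001, -1.0]]
[278.01753599 174.00357634] [374.02167993 146.29922041]
```

View pics/a1.png

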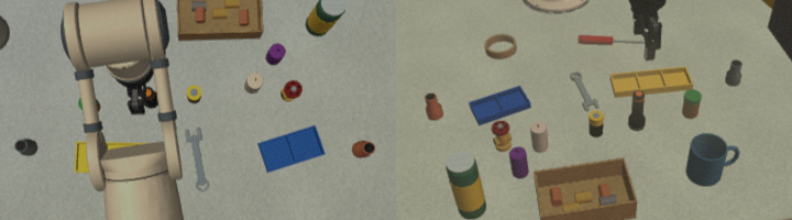

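The close fingertip is at scene (382,152), consistent with the calibration, and the gripper is over the torch. I'll go down and grip.

```bash
python3 -m jog '[1,-1,0,40,0,0,0, 1,-2,0,80,0,0,0, 1,-2,0,115,0,0,0, 1,-2,0,145,0,0,0, 1,-2,0,170,0,0,0, 1,-2,0,170,0,0,0, 1,-2,0,170,0,0,0, -1,-2,0,170,0,0,0, -1,-2,0,170,0,0,0, -1,-2,0,170,0,0,0, -1,-2,0,170,0,0,0, -1,-2,0,170,0,0,0, -1,-2,0,170,0,0,0, -1,-2,0,170,0,0,0, -1,-2,0,170,0,0,0]' 40
```

```text
time_s: 3.4
eef_pos: [0.6263, 0.1078, 0.0622]
eef_rot: [[-0.0, 1.0, 0.001], [1.0, 0.0, 0.0], [0.0, 0.001, -1.0]]
force: [-2.2, 0.8, 5.1]
width: 0.0267
grip_force: 39.1
```

```bash
python3 -m jog '[-1,0,0,-25,0,0,0, -1,0,0,-50,0,0,0, -1,8,-7,-65,0,0,0, -1,28,-26,-65,0,0,0, -1,52,-49,-65,0,0,0, -1,76,-72,-65,0,0,0, -1,100,-95,-65,0,0,0, -1,122,-115,-65,0,0,0, -1,137,-128,-65,0,0,0, -1,143,-134,-65,0,0,0, -1,143,-134,-65,0,0,0, -1,143,-134,-65,0,0,0]'
python3 - <<'E'
from lib import *
s=bot.state();print(s["eef_pos"])
d=bot.read_camera("scene")
for y in (-.068,0,.068): print(y,proj(d,[.4893+.044*y,.1825+y,.02]).round(0))
b=d["pixels"][100:260,330:500];cv2.imwrite("pics/a2.png",cv2.resize(b,None,fx=3,fy=3))
E
```

```text
time_s: 4.6
eef_pos: [0.4922, 0.2503, 0.126]
eef_rot: [[0.0, 1.0, 0.0], [1.0, -0.0, -0.001], [-0.001, 0.0, -1.0]]
force: [0.3, 0.8, -1.0]
width: 0.0264
grip_force: 39.7
[0.49221742 0.25030246 0.12597454]
-0.068 [359. 174.]
0 [382. 171.]
0.068 [404. 169.]
```

View pics/a2.png

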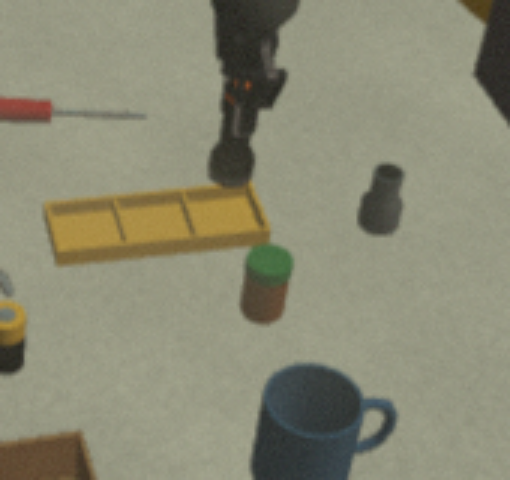

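The torch hangs upright over the left pocket (image pixels about 407,150). I'll lower it and release.

```bash
python3 -m jog '[-1,0,0,20,0,0,0, -1,0,0,38,0,0,0, -1,0,0,50,0,0,0, -1,0,0,56,0,0,0, -1,0,0,59,0,0,0, -1,0,0,59,0,0,0, -1,0,0,59,0,0,0, 0.2,0,0,59,0,0,0, 0.2,0,0,59,0,0,0, 0.2,0,0,59,0,0,0, 0.2,0,0,59,0,0,0, 0.2,0,0,59,0,0,0, 0.2,0,0,40,0,0,0, 0.2,0,0,10,0,0,0, 0.2,0,0,-30,0,0,0, 0.2,0,0,-75,0,0,0, 0.2,0,0,-80,0,0,0, 0.2,0,0,-80,0,0,0]'
```

```text
time_s: 6.45
eef_pos: [0.4928, 0.2511, 0.2086]
eef_rot: [[-0.0, 1.0, 0.004], [1.0, 0.0, 0.002], [0.002, 0.004, -1.0]]
force: [-0.1, 0.0, 0.1]
width: 0.0516
grip_force: 0.0
```

```bash
python3 -m jog '[0.6,-20,11,0,0,0,0, 0.6,-60,34,0,0,0,0, 0.6,-100,56,0,0,0,0, 0.6,-140,79,0,0,0,0, 0.6,-180,101,0,0,0,0, 0.6,-220,124,0,0,0,0, 0.6,-240,135,0,0,0,0, 0.6,-245,138,0,0,0,0, 0.6,-245,138,0,0,0,0, 0.6,-245,138,0,0,0,0]'
python3 - <<'E'
from lib import *
s=bot.state();print(s["eef_pos"])
d=bot.read_camera("scene")
def go(n,lo,hi,w,z,cam=d):
    b=blob(cam["pixels"],lo,hi,w)
    print(n,b[0].round(1),b[2],ray(cam,b[0],z)[:2].round(4))
go("cell",(18,90,60),(35,255,255),(318,192,348,225),.052)
go("torch",(3,100,80),(15,255,255),(390,120,425,175),.108)
E
```

```text
time_s: 7.45
eef_pos: [0.6294, 0.0069, 0.2052]
eef_rot: [[-0.001, 1.0, -0.002], [1.0, 0.001, 0.001], [0.001, -0.002, -1.0]]
force: [-0.1, -0.0, 0.3]
width: 0.069
grip_force: 0.0
[0.62935957 0.00687882 0.20523845]
cell [331.6 207.7] (np.int32(325), np.int32(200), np.int32(14), np.int32(16)) [0.6361 0.005 ]
torch [408.3 145. ] (np.int32(406), np.int32(143), np.int32(6), np.int32(5)) [0.4906 0.2527]
```

```bash
python3 -m jog '[0.6,-1,2,45,0,0,0, 0.6,-1,2,90,0,0,0, 0.6,-1,2,130,0,0,0, 0.6,-1,2,160,0,0,0, 0.6,-1,2,176,0,0,0, 0.6,-1,2,182,0,0,0, 0.6,-1,2,182,0,0,0, 0.6,-1,2,182,0,0,0, -1,-1,2,182,0,0,0, -1,-1,2,182,0,0,0, -1,-1,2,182,0,0,0, -1,-1,2,182,0,0,0, -1,-1,2,182,0,0,0, -1,-1,2,182,0,0,0, -1,-1,2,182,0,0,0]' 40
```

```text
time_s: 9.0
eef_pos: [0.6327, 0.0047, 0.0258]
eef_rot: [[0.0, 1.0, 0.002], [1.0, -0.0, -0.0], [-0.0, 0.002, -1.0]]
force: [-0.2, 0.0, 5.9]
width: 0.0329
grip_force: 39.9
```

```bash
python3 -m jog '[-1,0,0,-25,0,0,0, -1,0,0,-50,0,0,0, -1,8,-10,-65,0,0,0, -1,28,-36,-65,0,0,0, -1,50,-66,-65,0,0,0, -1,72,-96,-65,0,0,0, -1,92,-122,-65,0,0,0, -1,104,-139,-65,0,0,0, -1,110,-146,-65,0,0,0, -1,110,-146,-65,0,0,0, -1,110,-146,-65,0,0,0, -1,110,-146,-45,0,0,0, -1,110,-146,-27,0,0,0, -1,110,-146,-14,0,0,0, -1,110,-146,-8,0,0,0, -1,110,-146,-8,0,0,0, -1,110,-146,-8,0,0,0]'
```

```text
time_s: 10.7
eef_pos: [0.4865, 0.1146, 0.0329]
eef_rot: [[0.0, 1.0, 0.001], [1.0, -0.0, 0.0], [0.0, 0.001, -1.0]]
force: [0.2, 0.1, -0.5]
width: 0.0329
grip_force: 40.1
```

```bash
python3 -m jog '[-1,0,0,2,0,0,0, -1,0,0,2,0,0,0, 0.3,0,0,2,0,0,0, 0.3,0,0,2,0,0,0, 0.3,0,0,2,0,0,0, 0.3,0,0,2,0,0,0, 0.3,0,0,2,0,0,0, 0.3,0,0,-20,0,0,0, 0.3,0,0,-60,0,0,0, 0.3,0,0,-105,0,0,0, 0.3,0,0,-150,0,0,0, 0.3,0,0,-170,0,0,0, 0.3,0,0,-170,0,0,0, 0.3,0,0,-170,0,0,0]'
```

```text
time_s: 12.1
eef_pos: [0.486, 0.1148, 0.2018]
eef_rot: [[-0.0, 1.0, -0.0], [1.0, 0.0, -0.0], [-0.0, -0.0, -1.0]]
force: [-0.2, -0.4, -1.1]
width: 0.0558
grip_force: 0.0
```

```bash
python3 -m jog '[0.6,-20,13,0,0,0,0, 0.6,-60,40,0,0,0,0, 0.6,-100,68,0,0,0,0, 0.6,-140,95,0,0,0,0, 0.6,-180,122,0,0,0,0, 0.6,-220,149,0,0,0,0, 0.6,-242,163,0,0,0,0, 0.6,-248,168,0,0,0,0, 0.6,-248,168,0,0,0,0, 0.6,-248,168,0,0,0,0]'
python3 - <<'E'
from lib import *
s=bot.state();print(s["eef_pos"])
d=bot.read_camera("scene")
def go(n,lo,hi,w,z,cam=d):
    b=blob(cam["pixels"],lo,hi,w)
    print(n,b[0].round(1),b[2],ray(cam,b[0],z)[:2].round(4))
go("cell ring",(18,90,60),(35,255,255),(345,150,372,170),.063)
go("torch",(3,100,80),(15,255,255),(390,120,425,175),.108)
go("purple",(130,90,20),(165,255,255),(240,225,280,270),.06)
cv2.imwrite("pics/a3.png",cv2.resize(d["pixels"][100:270,220:450],None,fx=3,fy=3))
E
```

```text
time_s: 13.1
eef_pos: [0.6534, -0.1321, 0.201]
eef_rot: [[-0.001, 1.0, -0.002], [1.0, 0.001, 0.001], [0.001, -0.002, -1.0]]
force: [0.5, 0.5, 0.5]
width: 0.0681
grip_force: 0.0
[ 0.65337039 -0.13210039  0.20104136]
cell ring [359.4 165.7] (np.int32(345), np.int32(159), np.int32(27), np.int32(11)) [0.4996 0.1119]
torch [408.4 144.9] (np.int32(406), np.int32(143), np.int32(6), np.int32(5)) [0.4903 0.253 ]
purple [262.  242.4] (np.int32(254), np.int32(234), np.int32(15), np.int32(26)) [ 0.7265 -0.1851]
```

View pics/a3.png

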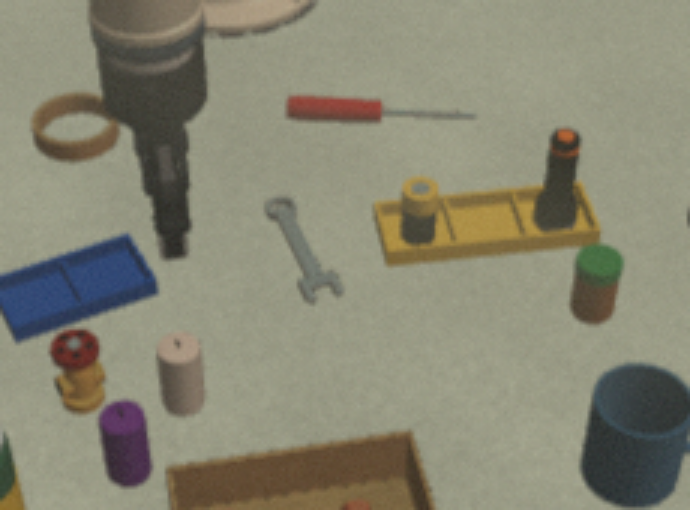

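The torch (405,168) and cell (360,172) stand upright in the right and left pockets. The gripper is over the white candle (280,225), and the purple one is clear at (262,247).

```bash
python3 -m jog '[0.6,-1,0,45,0,0,0, 0.6,-1,0,90,0,0,0, 0.6,-1,0,125,0,0,0, 0.6,-1,0,150,0,0,0, 0.6,-1,0,165,0,0,0, 0.6,-1,0,170,0,0,0, 0.6,-1,0,170,0,0,0, 0.6,-1,0,170,0,0,0, -1,-1,0,170,0,0,0, -1,-1,0,170,0,0,0, -1,-1,0,170,0,0,0, -1,-1,0,170,0,0,0, -1,-1,0,170,0,0,0, -1,-1,0,170,0,0,0, -1,-1,0,170,0,0,0]' 40
```

```text
time_s: 14.65
eef_pos: [0.6546, -0.1345, 0.0338]
eef_rot: [[0.0, 1.0, 0.002], [1.0, -0.0, -0.001], [-0.001, 0.002, -1.0]]
force: [-2.1, 0.5, 6.0]
width: 0.0367
grip_force: 39.7
```

```bash
python3 -m jog '[-1,0,0,-25,0,0,0, -1,0,0,-60,0,0,0, -1,0,0,-100,0,0,0, -1,18,-9,-125,0,0,0, -1,50,-26,-130,0,0,0, -1,88,-46,-130,0,0,0, -1,126,-66,-130,0,0,0, -1,164,-85,-130,0,0,0, -1,202,-105,-130,0,0,0, -1,240,-125,-130,0,0,0, -1,278,-145,-130,0,0,0, -1,302,-157,-130,0,0,0, -1,313,-163,-130,0,0,0, -1,317,-165,-130,0,0,0, -1,317,-165,-130,0,0,0, -1,317,-165,-130,0,0,0]'
```

```text
time_s: 16.25
eef_pos: [0.4895, 0.1818, 0.1621]
eef_rot: [[0.001, 1.0, -0.0], [1.0, -0.001, -0.001], [-0.001, -0.0, -1.0]]
force: [0.5, 0.0, -1.1]
width: 0.0374
grip_force: 40.2
```

```bash
python3 -m jog '[-1,0,0,30,0,0,0, -1,0,0,60,0,0,0, -1,0,0,90,0,0,0, -1,0,0,110,0,0,0, -1,0,0,118,0,0,0, -1,0,0,122,0,0,0, -1,0,0,122,0,0,0, -1,0,0,122,0,0,0]'
```

```text
time_s: 17.05
eef_pos: [0.49, 0.1828, 0.0418]
eef_rot: [[0.0, 1.0, 0.002], [1.0, -0.0, 0.001], [0.001, 0.002, -1.0]]
force: [0.3, -0.2, -1.3]
width: 0.0374
grip_force: 40.3
```

```bash
python3 -m jog '[-1,0,0,3,0,0,0, -1,0,0,3,0,0,0, 0.3,0,0,3,0,0,0, 0.3,0,0,3,0,0,0, 0.3,0,0,3,0,0,0, 0.3,0,0,3,0,0,0, 0.3,0,0,3,0,0,0, 0.3,0,0,-20,0,0,0, 0.3,0,0,-60,0,0,0, 0.3,0,0,-105,0,0,0, 0.3,0,0,-150,0,0,0, 0.3,0,0,-160,0,0,0, 0.3,0,0,-160,0,0,0, 0.3,0,0,-160,0,0,0]'
```

```text
time_s: 18.45
eef_pos: [0.4887, 0.1827, 0.1988]
eef_rot: [[-0.0, 1.0, -0.002], [1.0, 0.0, -0.001], [-0.001, -0.002, -1.0]]
force: [-0.6, -0.5, -0.6]
width: 0.0554
grip_force: 0.0
```

```bash
python3 -m jog '[0.6,-20,7,0,0,0,0, 0.6,-60,21,0,0,0,0, 0.6,-105,37,0,0,0,0, 0.6,-150,53,0,0,0,0, 0.6,-195,69,0,0,0,0, 0.6,-240,85,0,0,0,0, 0.6,-285,101,0,0,0,0, 0.6,-330,117,0,0,0,0, 0.6,-370,132,0,0,0,0, 0.6,-393,141,0,0,0,0, 0.6,-401,144,0,0,0,0, 0.6,-401,144,0,0,0,0, 0.6,-401,144,0,0,0,0]'
```

```text
time_s: 19.75
eef_pos: [0.6326, -0.2169, 0.1991]
eef_rot: [[-0.001, 1.0, -0.002], [1.0, 0.001, 0.001], [0.001, -0.002, -1.0]]
force: [1.2, 0.3, -1.0]
width: 0.0683
grip_force: 0.0
```

```bash
python3 - <<'E'
from lib import *
c=bot.read_camera("top");d=bot.read_camera("scene")
def go(n,lo,hi,w,z,cam=d):
    b=blob(cam["pixels"],lo,hi,w)
    print(n,b[0].round(1),b[2],ray(cam,b[0],z)[:2].round(4))
go("valve",(0,120,50),(8,255,255),(230,205,262,232),.064)
a=c["pixels"][100:300,190:510];b=d["pixels"][100:300,190:510]
cv2.imwrite("pics/a4.png",np.hstack([cv2.resize(x,None,fx=1.25,fy=1.25) for x in(a,b)]))
E
python3 -m jog '[0.6,0,0,45,0,0,0, 0.6,0,0,75,0,0,0, 0.6,0,0,85,0,0,0, 0.6,0,0,85,0,0,0, 0.6,0,0,85,0,0,0]'
```

```text
valve [245.  217.2] (np.int32(237), np.int32(210), np.int32(16), np.int32(13)) [ 0.6381 -0.2195]
time_s: 20.35
eef_pos: [0.6337, -0.2179, 0.1175]
eef_rot: [[-0.001, 1.0, 0.003], [1.0, 0.001, -0.001], [-0.001, 0.003, -1.0]]
force: [0.8, -0.5, 0.4]
width: 0.0681
grip_force: 0.0
```

View pics/a4.png

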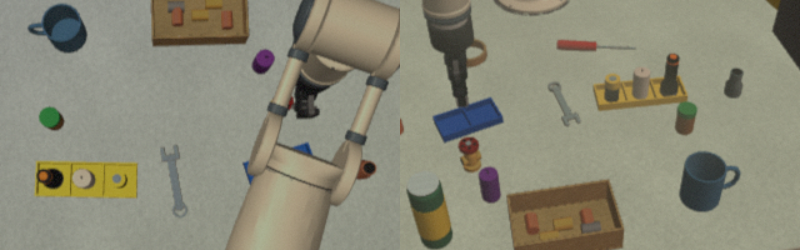

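All three power-cut items stand in the yellow tray: cell (283,243), candle (257,243) and torch (230,242) in the top view. The gripper is over the valve, so I'll grip the wheel.

```bash
python3 -m jog '[0.6,-1,1,35,0,0,0, 0.6,-1,1,60,0,0,0, 0.6,-1,1,72,0,0,0, 0.6,-1,1,75,0,0,0, 0.6,-1,1,75,0,0,0, 0.6,-1,1,75,0,0,0, -1,-1,1,75,0,0,0, -1,-1,1,75,0,0,0, -1,-1,1,75,0,0,0, -1,-1,1,75,0,0,0, -1,-1,1,75,0,0,0, -1,-1,1,75,0,0,0, -1,-1,1,75,0,0,0]' 60
```

```text
time_s: 21.65
eef_pos: [0.6345, -0.2196, 0.042]
eef_rot: [[0.0, 1.0, 0.002], [1.0, -0.0, -0.001], [-0.001, 0.002, -1.0]]
force: [-2.2, 0.5, 5.6]
width: 0.0404
grip_force: 60.0
```

```bash
python3 -m jog '[-1,0,0,-20,0,0,0, -1,0,0,-45,0,0,0, -1,2,-8,-60,0,0,0, -1,7,-28,-60,0,0,0, -1,14,-57,-60,0,0,0, -1,21,-86,-60,0,0,0, -1,28,-115,-60,0,0,0, -1,32,-133,-60,0,0,0, -1,34,-141,-60,0,0,0, -1,35,-144,-60,0,0,0, -1,35,-144,-60,0,0,0, -1,35,-144,-60,0,0,0]'
python3 - <<'E'
from lib import *
d=bot.read_camera("scene")
cv2.imwrite("pics/a5.png",cv2.resize(d["pixels"][100:250,160:340],None,fx=3,fy=3))
E
```

```text
time_s: 22.85
eef_pos: [0.4905, -0.1843, 0.1002]
eef_rot: [[-0.0, 1.0, 0.0], [1.0, 0.0, -0.0], [-0.0, 0.0, -1.0]]
force: [-0.1, 0.6, -2.5]
width: 0.0403
grip_force: 61.5
```

View pics/a5.png

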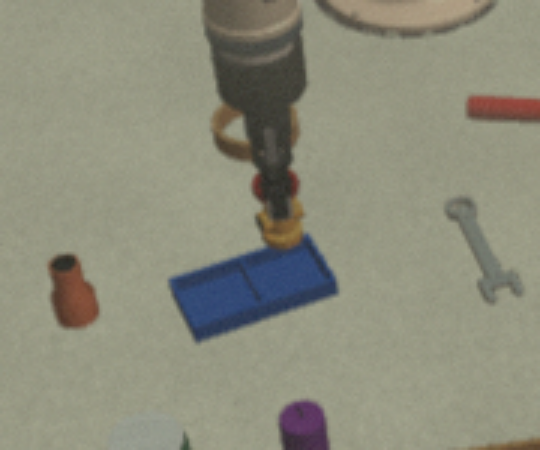

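The valve hangs upright over the blue pocket nearest the robot's centre line (image about 254,180). I'll set it down.

```bash
python3 -m jog '[-1,0,0,20,0,0,0, -1,0,0,36,0,0,0, -1,0,0,46,0,0,0, -1,0,0,51,0,0,0, -1,0,0,53,0,0,0, -1,0,0,53,0,0,0, -1,0,0,53,0,0,0, 0.3,0,0,53,0,0,0, 0.3,0,0,53,0,0,0, 0.3,0,0,53,0,0,0, 0.3,0,0,53,0,0,0, 0.3,0,0,53,0,0,0, 0.3,0,0,30,0,0,0, 0.3,0,0,-5,0,0,0, 0.3,0,0,-50,0,0,0, 0.3,0,0,-80,0,0,0, 0.3,0,0,-80,0,0,0, 0.3,0,0,-80,0,0,0]'
```

```text
time_s: 24.7
eef_pos: [0.4904, -0.1844, 0.1811]
eef_rot: [[-0.0, 1.0, 0.002], [1.0, 0.0, -0.001], [-0.001, 0.002, -1.0]]
force: [-0.6, -0.0, -0.2]
width: 0.0555
grip_force: 0.0
```

```bash
python3 -m jog '[0.5,-20,0,0,0,0,0, 0.5,-60,2,0,0,0,0, 0.5,-100,3,0,0,0,0, 0.5,-140,4,0,0,0,0, 0.5,-175,5,0,0,0,0, 0.5,-192,5,0,0,0,0, 0.5,-198,5,0,0,0,0, 0.5,-198,5,0,0,0,0, 0.5,-198,5,0,0,0,0]'
python3 - <<'E'
from lib import *
d=bot.read_camera("scene")
b=blob(d["pixels"],(0,0,0),(179,255,50),(172,180,194,194));print(b[0],b[1],b[2],ray(d,b[0],.064))
b=blob(d["pixels"],(0,90,30),(14,255,255),(168,178,202,215));print(b[0],b[1],b[2],ray(d,b[0],.03))
E
```

```text
time_s: 25.6
eef_pos: [0.4952, -0.3809, 0.1801]
eef_rot: [[-0.001, 1.0, -0.0], [1.0, 0.001, 0.001], [0.001, -0.0, -1.0]]
force: [0.3, -0.4, -0.5]
width: 0.0641
grip_force: 0.0
[181.         187.14285714] 14 (np.int32(178), np.int32(186), np.int32(7), np.int32(4)) [ 0.49285472 -0.38203329  0.064     ]
[184.19583333 198.69166667] 240 (np.int32(176), np.int32(186), np.int32(17), np.int32(23)) [ 0.50347254 -0.38019982  0.03      ]
```

Both views agree on about (0.495, -0.382). I'll descend and grip.

```bash
python3 -m jog '[0.5,-1,0,45,0,0,0, 0.5,-1,0,90,0,0,0, 0.5,-1,0,122,0,0,0, 0.5,-1,0,138,0,0,0, 0.5,-1,0,144,0,0,0, 0.5,-1,0,144,0,0,0, 0.5,-1,0,144,0,0,0, -1,-1,0,144,0,0,0, -1,-1,0,144,0,0,0, -1,-1,0,144,0,0,0, -1,-1,0,144,0,0,0, -1,-1,0,144,0,0,0, -1,-1,0,144,0,0,0, -1,-1,0,144,0,0,0]' 40
```

```text
time_s: 27.05
eef_pos: [0.4954, -0.3838, 0.0376]
eef_rot: [[0.0, 1.0, 0.001], [1.0, -0.0, -0.001], [-0.001, 0.001, -1.0]]
force: [-0.8, 0.2, 5.5]
width: 0.0268
grip_force: 39.1
```

```bash
python3 -m jog '[-1,0,0,-20,0,0,0, -1,0,0,-45,0,0,0, -1,8,1,-60,0,0,0, -1,28,3,-60,0,0,0, -1,54,6,-60,0,0,0, -1,80,9,-60,0,0,0, -1,106,12,-60,0,0,0, -1,123,15,-60,0,0,0, -1,130,16,-60,0,0,0, -1,133,16,-60,0,0,0, -1,133,16,-60,0,0,0, -1,133,16,-42,0,0,0, -1,133,16,-25,0,0,0, -1,133,16,-12,0,0,0, -1,133,16,-7,0,0,0, -1,133,16,-7,0,0,0, -1,133,16,-7,0,0,0]'
```

```text
time_s: 28.75
eef_pos: [0.5112, -0.2507, 0.0438]
eef_rot: [[0.0, 1.0, 0.001], [1.0, -0.0, -0.0], [-0.0, 0.001, -1.0]]
force: [0.5, -0.7, -0.7]
width: 0.0266
grip_force: 39.8
```

```bash
python3 -m jog '[-1,0,0,1,0,0,0, -1,0,0,1,0,0,0, 0.1,0,0,1,0,0,0, 0.1,0,0,1,0,0,0, 0.1,0,0,1,0,0,0, 0.1,0,0,1,0,0,0, 0.1,0,0,1,0,0,0, 0.1,0,0,-20,0,0,0, 0.1,0,0,-55,0,0,0, 0.1,0,0,-100,0,0,0, 0.1,0,0,-150,0,0,0, 0.1,-50,0,-180,0,0,0, 0.1,-100,0,-180,0,0,0, 0.1,-150,0,-180,0,0,0, 0.1,-150,0,-180,0,0,0, 0.1,-150,0,-180,0,0,0]'
python3 - <<'E'
from lib import *
c=bot.read_camera("top");d=bot.read_camera("scene")
a=c["pixels"][140:290,150:500];b=d["pixels"][130:280,165:515]
cv2.imwrite("pics/a6.png",np.vstack([cv2.resize(x,None,fx=1.9,fy=1.9) for x in(a,b)]))
E
```

```text
time_s: 30.35
eef_pos: [0.5104, -0.4017, 0.222]
eef_rot: [[0.003, 1.0, -0.001], [1.0, -0.003, 0.001], [0.001, -0.001, -1.0]]
force: [-0.8, -0.1, -0.4]
width: 0.0466
grip_force: 0.0
```

View pics/a6.png

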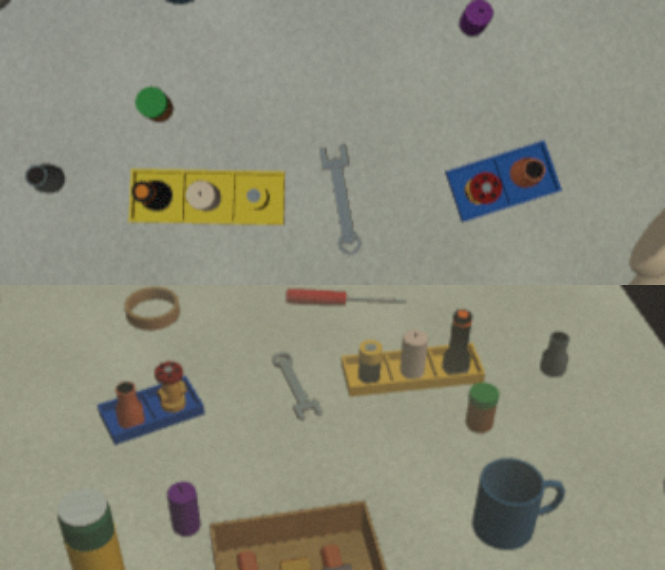

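All five stand upright in their own pockets: valve (405,238) and copper coupling (429,230) in the blue tray, and torch, candle and cell in the yellow tray (top view). The jar, grey coupling and purple look-alike haven't moved, and the arm is clear.

```bash
python3 -c "
from workcell import bot
print(bot.hand_in())"
```

```text
the job is handed in; nothing more can be done
None
```

I handed the job in at about 30 s: in the last pictures all five parts stand upright, each in its own pocket of the right tray, with the grey coupling, amber jar and purple look-alike untouched; the hand-in returned no verdict.

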